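# Find the high side of a bent lathe arbor

### The job

Take the black knob and lower the dial indicator onto the hub of the arbor lying in the V-blocks until its plunger is pressed in by about a third of its travel, and let go. Then turn the arbor gently by its star wheel, watching the needle, and leave it resting in the V-blocks with the hub's highest side under the plunger. Do not drive the plunger to its stop, force the arbor, lift or push it out of the V-blocks, or disturb the tools and glass around.

Things in the scene. Friction and masses are not known exactly. Their poses are not given: they have to be found in the camera images.
- fixture: fixed dark steel plate 200 x 200 x 12 mm (x -75 to 125) with two steel V-blocks (90 degrees, 76 x 30 mm, 85 mm high) at y = -70 and +70 mm and an upright 22 mm column at x = 85 mm. Origin on the bench under the middle of the arbor's hub; y along the arbor to its star wheel, x to the column, z up. The arbor's axis lies 85 mm above the bench
- gauge_line (a point): point of the fixture where the plunger's vertical line crosses the arbor's axis, 85 mm above the bench. The hub's top stands 110 to 120 mm above the bench on this line, according to how the arbor is turned
- arbor: loose steel arbor, 0.85 kg, lying in the V-blocks: shaft 30 mm thick from y = -105 to 165 mm, round hub 60 mm in diameter, 24 mm wide at y = 0. Origin on the axis, mid-hub. The hub turns with it but its centre is 5 mm off the axis, in a direction unknown and different each run. Oiled: 1 to 4 N across an arm's end turns it; it stays where left
- star (a point): centre of the star wheel on the arbor's axis, at the arbor's y = 155 mm: 38 mm boss, 24 mm wide, and five round arms 10 mm thick reaching 60 mm from the axis, square to it, 72 degrees apart. One arm points along the arbor's +z, which is up at the start (within a few degrees)
- plunger: sprung steel plunger of the indicator, 6 mm rod pointing down with a ball tip of 4 mm radius. Origin: lowest point of the tip; z up. Travel into the indicator 24 mm; spring 0.75 N at first touch plus 0.15 N per mm
- needle (a joint): turn of the dial's needle in rad, clockwise seen from above: 0 with the plunger free, 0.24 rad per mm that the plunger is pressed in, 5.76 at its stop (24 mm). The white dial, 71 mm wide, faces up above the plunger; its black needle, 31 mm long, points to the column at 0
- carriage (a joint): how far the indicator's carriage is slid down its column, in m: 0 at the top, 0.060 at the bottom; starts at 0 to 0.012. At 0 the free plunger's tip is 145 mm above the bench. It slides with about 7 N of friction and stays where it is left
- knob (a point): middle of the upright black round knob on top of the carriage, 32 mm in diameter, 30 mm high, straight above the column, 252 mm above the bench with the carriage at 0. Below it is the grey carriage block 36 x 40 x 80 mm, its top 27 mm below this point. The dial's face is 41 mm below this point, its centre 85 mm to the fixture's -x
- tumbler: bystander: clear glass tumbler, 72 mm wide, 90 mm high, origin under its middle
- jacks: bystander: glassblower's steel jacks (large tongs) lying flat, 230 mm long along x, 56 mm wide, 12 mm high
- block: bystander: turned wooden block, 76 mm wide, 58 mm high, origin under its middle

How it is judged:
By the outcome, as a careful person would: the job done as asked, in the order asked, and still so for the second after the job is handed in, with the robot touching nothing.
It also fails if it takes over 69 s, if anything falls off the work surface, if the arm or the gripper's body presses on something with over 40 N, if the wrist force passes 120 N, or if a joint passes its speed limit or range.

### The arm

A 6-joint arm with a two-finger parallel gripper is mounted at the origin on the work surface. World frame = base frame: x ahead of the robot, y to its left, z up, the work surface at z = 0. Lengths are in m, angles in rad, forces in N, time in s.
With the tool pointing down it reaches from about 0.25 to 0.725 m from the base axis. Payload 4 kg.
Tool frame: the origin (TCP) lies midway between the tips of the shut fingers; the grasp point (between the pads) lies 19 mm behind it; z points along the fingers, y is the line along which they close (so a half turn about z gives the same grasp; the last joint's range is limited). The gripper opens to 85 mm and grips with 20 to 120 N. Pads are 22 mm wide; open, the fingers measure 114 mm over their backs; the gripper's body (76 mm by 85 mm) begins 54 mm behind the grasp point. The pads swing forward as they close: fully open they stand 13 mm farther back than shut.
Start: joints at [-1.216, 0.241, 0.005, 1.335, 0, 1.571], TCP at [0.174, -0.469, 0.231] pointing down, gripper open.
Joint ranges: [-2.72, 2.72], [-1.05, 1.87], [-1.09, 1.28], [-1.99, 2.15], [-1.42, 1.44], [-3.14, 3.14]. Speed limits (rad/s): [2.79, 2.79, 3.14, 3.14, 3.14, 3.14].

### API

Orientations are given as a unit quaternion [x, y, z, w].
In Python, from workcell import get_obs, camera, job_done, silhouettes gives the robot as it stands. The module is installed in compiled form; this text tells all that it offers.
- The arm moves only by the tool drive_tool, never from a script. Its argument "increments" is a list of rows, each a list of 3 entries, a list of its own where there are three numbers: the shift along the world's x, y, z in mm, then the turn, a rotation vector about the world's x, y, z in degrees, then the opening, from 0 (shut) to 1 (fully open). A call has 1 to 8 rows; each row shifts and turns the commanded pose from where the row before left it; what a row does not reach is not made up. A row lasts 1/12 s, in which the tool goes at most 41.7 mm and 7.16 degrees, less where a joint would pass 70% of its speed; a pose out of reach is approached as far as the arm can. A call is refused whole if a number of a shift passes 41.7 or a number of a turn 7.16, either way. A call with a gripper value outside its range is refused whole. The fingers move at their own pace and stop on an object; the grip force is fixed at half the most. Time passes only in rows, so rows that do not move let the fingers close. It gives the time, the measured TCP pose, the force, the opening and the grip force at its end, in the units of the state.
- get_obs(): the state, without advancing time (a new reading comes with each control period).
- camera(name): name is "side" or "top"; returns a dict with "image" (400x640x3 uint8, red, green, blue), "K" (3x3 intrinsics, pixels), "k1" (the pictures are not rectified: a ray, as slopes to the right and down, at radius r is drawn at 1 + k1 r^2 times it, then the intrinsics apply), "view" (4x4, takes a point from world to camera coordinates). Camera axes: x right, y down, z forward; pixel columns grow to the right and rows downward; lengths in m; the calibration is good to about 2 mm. A picture is of the moment at which its call begins. There is no depth.
- job_done(): hands the job in; it is judged then, once.
Trained networks look in a picture, given as the dict that the camera call returned (one of the last four; its "shot" number tells which), for a name from the list of things; names that differ only in an ending like _2 or _b are one class to them, and where a whole thing is asked for, a point or a joint stands for the part that bears it (a point fixed in the world has none). Each returns a list of dicts, best first, with "conf" (0 to 1); they miss things now and then, are a little off and sometimes report something else, mostly with a low value. They report only what shows in the picture. A call takes as long as a camera call.
- silhouettes(query, picture): "region" (400x640 bool, what is visible of it) and "bbox" ([left, top, right, bottom] in pixels, round what is visible of it).
The state is a dict: "clock": time; "joint_pos": joint angles; "joint_vel": joint speeds; "tau": joint torques, N m; "eef_pos": TCP position; "tool_rot": TCP orientation; "ft_force": force on the tool from outside, world axes, zero at the start; "ft_torque": the same for the moment, N m; "grip_width": finger opening in m; "grasp_force": force on a finger pad.
Only numpy, scipy, OpenCV 4.12 (cv2) and the standard library are available. Lean on these libraries where they do the work, as an engineer would, in place of code of your own. Each camera call takes 0.05 s, during which the arm holds its last target. There are 200 camera calls.

## Working session

There is one attempt and no reset: what is moved stays moved. The work goes in short steps, Python scripts to look and compute and a tool call to move; the robot and the scene stay as the last step left them, time stands still between calls to the robot, and variables do not carry over. Pictures are saved under pics/ and viewed, at most 10 in all, crops included, and the job is handed in when it is done.

Besides the shell and the picture viewer there is one more tool, called as name(argument=value, ...) on one line, values as JSON. drive_tool: Moves the arm, as the interface text tells. Its arguments: {"type":"object","properties":{"increments":{"type":"array"}},"required":["increments"]}

```bash
mkdir -p pics
cat > h.py <<'E'
import numpy as np, cv2
from workcell import get_obs, camera, job_done, silhouettes
def proj(c,P):
    P=np.atleast_2d(P); q=(c["view"]@np.c_[P,np.ones(len(P))].T).T[:,:3]
    s=q[:,:2]/q[:,2:]; r2=(s**2).sum(1,keepdims=True); s=s*(1+c["k1"]*r2)
    return s*[c["K"][0,0],c["K"][1,1]]+[c["K"][0,2],c["K"][1,2]]
def at_z(c,uv,z):
    uv=np.atleast_2d(np.float64(uv)); d=(uv-[c["K"][0,2],c["K"][1,2]])/[c["K"][0,0],c["K"][1,1]]
    s=d.copy()
    for _ in range(30): s=d/(1+c["k1"]*(s**2).sum(1,keepdims=True))
    R=c["view"][:3,:3]; o=-R.T@c["view"][:3,3]; w=np.c_[s,np.ones(len(s))]@R
    return o+w*((z-o[2])/w[:,2])[:,None]
def save(c,n,box=None,k=1):
    im=c["image"][:,:,::-1]
    if box: im=im[box[1]:box[3],box[0]:box[2]]
    cv2.imwrite("pics/"+n,cv2.resize(im,None,fx=k,fy=k,interpolation=cv2.INTER_CUBIC))
E
python3 - <<'E'
from h import *
cs={}
for n in("top","side"):
    c=camera(n);cs[n]=c
    print(n,c["K"].round(1).tolist(),c["k1"],c["view"].round(3).tolist())
    for q in("fixture","arbor","star","knob","plunger","needle","tumbler","jacks","block"):
        r=silhouettes(q,c)
        for d in r[:2]:
            ys,xs=np.nonzero(d["region"]); print(n,q,round(d["conf"],2),d["bbox"],len(xs),xs.mean().round(1),ys.mean().round(1))
im=np.vstack([cs["top"]["image"],cs["side"]["image"]])[:,:,::-1]
save(cs["top"],"t0.png");save(cs["side"],"s0.png")
E
```

```text
top [[392.7, 0.0, 314.7], [0.0, 392.7, 200.2], [0.0, 0.0, 1.0]] -0.056595513353617746 [[-0.014, -1.0, 0.018, 0.004], [-0.993, 0.012, -0.116, 0.642], [0.116, -0.019, -0.993, 1.092], [0.0, 0.0, 0.0, 1.0]]
top fixture 0.72 [283.3, 195.2, 357.9, 273.4] 4276 320.3 232.3
top arbor 0.69 [255.9, 212.1, 357.5, 254.6] 914 296.5 237.2
top star 0.85 [256.8, 213.3, 359.1, 254.9] 953 296.1 236.9
top knob 0.9 [306.7, 198.4, 337.3, 256.3] 1107 322.7 230.0
top knob 0.28 [257.8, 214.2, 359.0, 253.9] 851 298.7 237.4
top plunger 0.62 [308.1, 198.8, 334.7, 253.4] 1111 323.0 230.4
top needle 0.73 [260.2, 210.7, 358.1, 253.9] 968 295.6 236.8
top needle 0.37 [389.8, 230.1, 423.9, 254.3] 618 407.1 242.3
top tumbler 0.72 [391.7, 232.5, 423.6, 254.7] 532 407.4 243.1
top jacks 0.89 [210.8, 178.3, 243.3, 252.9] 671 227.2 214.1
top block 0.87 [282.5, 157.6, 307.7, 185.5] 561 296.7 170.0
side [[471.6, 0.0, 318.6], [0.0, 471.6, 198.5], [0.0, 0.0, 1.0]] 0.026562468529094347 [[0.978, -0.207, -0.011, -0.617], [-0.166, -0.75, -0.64, 0.229], [0.124, 0.628, -0.768, 1.222], [0.0, 0.0, 0.0, 1.0]]
side fixture 0.81 [250.7, 188.9, 331.0, 290.4] 5404 292.1 245.3
side arbor 0.86 [261.4, 180.2, 301.5, 277.9] 1029 279.5 231.3
side star 0.88 [260.5, 181.4, 303.6, 278.8] 1131 279.5 230.8
side knob 0.85 [262.0, 185.4, 321.9, 230.3] 1543 292.1 210.3
side tumbler 0.84 [278.7, 310.2, 307.4, 353.9] 1062 291.8 330.6
side tumbler 0.42 [251.8, 169.0, 331.5, 187.9] 541 295.3 178.0
side jacks 0.73 [254.8, 171.2, 332.9, 189.4] 668 297.9 178.3
side block 0.83 [337.1, 203.8, 363.1, 233.3] 670 349.8 218.2
```

Run:
```python
from h import *
a=camera("top");b=camera("side")
save(a,"t1.png",(190,140,450,300),3);save(b,"s1.png",(220,150,400,370),2.7)
```

```text
(no output)
```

View pics/t1.png

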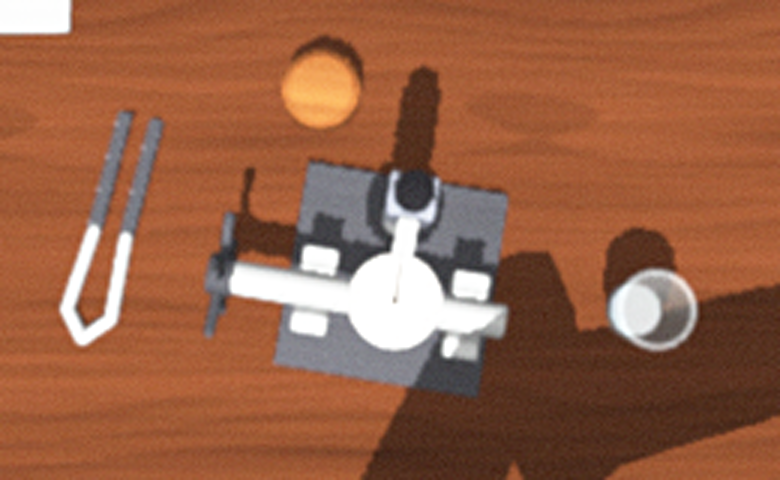

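View pics/s1.png

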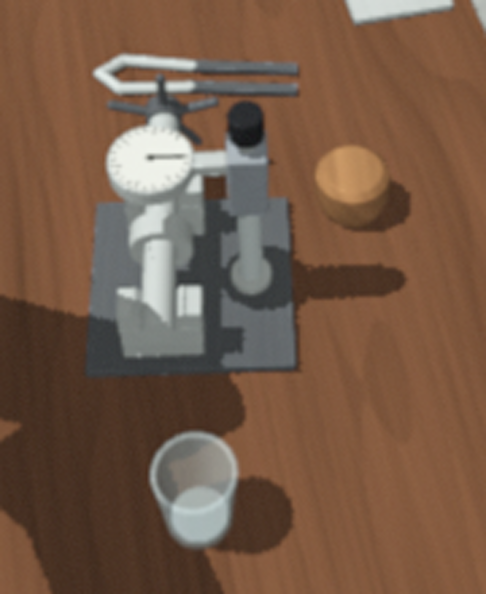

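The top view shows the dial at crop (395,302), the knob at (415,190), the plate corners and the star wheel at the left, +y. The side view shows the dial at (150,160) with its needle pointing at the column, the knob at (246,115), and the star's upright arm at (160,80).

Run:
```python
from h import *
from scipy.optimize import least_squares
a=camera("top");b=camera("side")
tc=np.array([(310,160),(508,193),(477,397),(275,363)])/3+[190,140]
sc=np.array([(100,203),(288,198),(297,370),(87,375)])/2.7+[220,150]
A=at_z(a,tc,.012);B=at_z(b,sc,.012)
print(A.round(3).tolist());print(B.round(3).tolist())
# object coords: top order (+x,+y),(+x,-y),(-x,-y),(-x,+y); side order: (-x,+y),(+x,+y),(+x,-y),(-x,-y)
L=lambda x,y,z:[x,y,z]
to=[L(.125,.1,.012),L(.125,-.1,.012),L(-.075,-.1,.012),L(-.075,.1,.012)]
so=[to[3],to[0],to[1],to[2]]
dt=np.array([[395,302]])/3+[190,140]; ds=np.array([[150,160]])/2.7+[220,150]
kt=np.array([[415,186]])/3+[190,140]; ks=np.array([[246,115]])/2.7+[220,150]
def w(p,O):
    c,s=np.cos(p[2]),np.sin(p[2]);O=np.atleast_2d(O)
    return O@np.array([[c,s,0],[-s,c,0],[0,0,1]])+[p[0],p[1],0]
def f(p):
    d=[0,0,.211-p[3]];k=[.085,0,.267-p[3]]
    return np.r_[proj(a,w(p,to))-tc,proj(b,w(p,so))-sc,proj(a,w(p,d))-dt,proj(b,w(p,d))-ds,proj(a,w(p,k))-kt,proj(b,w(p,k))-ks].ravel()
r=least_squares(f,[.5,0,0,.006],loss="soft_l1");p=r.x
print(p.round(4),np.degrees(p[2]),f(p).reshape(-1,2).round(1).tolist())
print("knob",w(p,[.085,0,.252-p[3]]),"star",w(p,[0,.155,.085]),"starproj",proj(a,w(p,[0,.155,.145])),proj(b,w(p,[0,.155,.145])))
for ang in range(0,360,72):
    t=np.radians(ang);print(ang,proj(a,w(p,[.06*np.sin(t),.155,.085+.06*np.cos(t)])).round(1),proj(b,w(p,[.06*np.sin(t),.155,.085+.06*np.cos(t)])).round(1))
for q,h in(("tumbler",.09),("block",.058),("jacks",.012)):
    d=silhouettes(q,a)[0]["bbox"];print(q,at_z(a,[(d[0]+d[2])/2,(d[1]+d[3])/2],h*.6).round(3))
o=get_obs();print(o["tool_rot"],o["eef_pos"],o["grip_width"],o["clock"])
np.save("p.npy",p)
```

```text
[[0.666, 0.058, 0.012], [0.631, -0.136, 0.012], [0.434, -0.101, 0.012], [0.469, 0.093, 0.012]]
[[0.472, 0.09, 0.012], [0.665, 0.054, 0.012], [0.629, -0.144, 0.012], [0.435, -0.107, 0.012]]
[ 0.5255 -0.0185 -0.1774  0.0072] -10.164337262089981 [[-0.1, -0.1], [0.9, 0.1], [0.9, -0.1], [-0.1, -0.0], [-1.2, -0.6], [0.1, -1.0], [0.0, -2.0], [-0.7, -1.2], [0.7, -0.8], [0.5, -0.2], [0.9, 0.9], [0.2, 0.1]]
knob [[ 0.60913265 -0.03351541  0.24476991]] star [[0.55281985 0.1340521  0.085     ]] starproj [[262.11364828 230.33462347]] [[279.35928497 177.48779626]]
0 [[262.1 230.3]] [[279.4 177.5]]
72 [[267.6 210. ]] [[301.3 187. ]]
144 [[268.7 219.7]] [[294.6 202.7]]
216 [[264.3 244.1]] [[269.9 203.5]]
288 [[260.1 252.1]] [[259.7 188.3]]
tumbler [[ 0.517 -0.268  0.054]]
block [[0.728 0.043 0.035]]
jacks [[0.601 0.258 0.007]]
[ 9.84306499e-01  1.76467319e-01 -1.69445448e-05 -1.53086760e-05] [ 0.17369252 -0.46883139  0.23131225] 0.08562264060113788 1.35
```

drive_tool(increments=[[[27,27,5],[0,0,-2],1],[[27,27,5],[0,0,-2],1],[[27,27,5],[0,0,-2],1],[[27,27,5],[0,0,-2],1],[[27,27,5],[0,0,-2],1],[[27,27,5],[0,0,-2],1],[[27,27,5],[0,0,-2],1],[[27,27,5],[0,0,-2],1]])

```text
clock: 2.02
eef_pos: [0.3907, -0.2513, 0.2718]
tool_rot: [0.999, 0.037, 0.0, 0.0]
ft_force: [-0.4, -0.5, 0.2]
grip_width: 0.0851
grasp_force: 0.0
```

drive_tool(increments=[[[27,27,5],[0,0,-2],1],[[27,27,5],[0,0,-2],1],[[27,27,5],[0,0,-2],1],[[27,27,5],[0,0,-2],1],[[27,27,5],[0,0,-2],1],[[27,27,5],[0,0,-2],1],[[27,27,5],[0,0,-2],1],[[3,3.5,0],[0,0,1.5],1]])

```text
clock: 2.68
eef_pos: [0.583, -0.0734, 0.3058]
tool_rot: [0.998, -0.055, 0.001, -0.007]
ft_force: [-0.8, -0.6, -0.1]
grip_width: 0.0853
grasp_force: 0.0
```

drive_tool(increments=[[[27,27,0],[0,0,0],1],[[0,0,0],[0,0,0],1],[[0,0,0],[0,0,0],1]])

```text
clock: 2.93
eef_pos: [0.6058, -0.0567, 0.3049]
tool_rot: [0.999, -0.051, -0.001, -0.009]
ft_force: [-0.7, 0.4, -0.8]
grip_width: 0.0854
grasp_force: 0.0
```

```bash
cat >> h.py <<'E'
from scipy.spatial.transform import Rotation as Rn
def delta(target,yaw=-10.16):
    """mm shift and rotvec (deg) from measured pose to target pos with tool straight down at yaw"""
    o=get_obs(); G=Rn.from_euler("z",yaw,degrees=True)*Rn.from_quat([1,0,0,0])
    R=G*Rn.from_quat(o["tool_rot"]).inv()
    print("shift",((np.array(target)-o["eef_pos"])*1000).round(1),"turn",R.as_rotvec(degrees=True).round(2),o["joint_pos"].round(2) if hasattr(o["joint_pos"],"round") else o["joint_pos"])
E
python3 -c "
from h import *
delta([.6091,-.0335,.305])"
```

```text
shift [ 3.3 23.2  0.1] turn [-1.09  0.01 -4.35] [-0.1   0.46  0.51  1.62  0.02  3.14]
```

Joint 6 is at its limit; the knob is round, so I'll use yaw 0.

drive_tool(increments=[[[3.3,11,0],[-1,0,3],1],[[0,12.2,0],[0,0,3],1],[[0,0,0],[0,0,0],1],[[0,0,0],[0,0,0],1]])

```text
clock: 3.27
eef_pos: [0.6082, -0.0346, 0.3069]
tool_rot: [1.0, 0.0, 0.001, -0.001]
ft_force: [0.8, 0.0, -0.4]
grip_width: 0.0855
grasp_force: 0.0
```

```bash
python3 -c "
from h import *
delta([.6091,-.0335,.231],0)"
```

```text
shift [  0.9   1.1 -75.9] turn [-0.07  0.08 -0.04] [-0.06  0.46  0.51  1.62  0.    3.08]
```

drive_tool(increments=[[[0.9,1.1,-20],[0,0,0],1],[[0,0,-20],[0,0,0],1],[[0,0,-20],[0,0,0],1],[[0,0,-16],[0,0,0],1],[[0,0,0],[0,0,0],0.6],[[0,0,0],[0,0,0],0.45],[[0,0,0],[0,0,0],0.4]])

```text
clock: 3.85
eef_pos: [0.6101, -0.0337, 0.2318]
tool_rot: [1.0, 0.0, 0.001, -0.001]
ft_force: [-0.1, 0.3, -0.3]
grip_width: 0.0514
grasp_force: 0.0
```

drive_tool(increments=[[[0,0,0],[0,0,0],0.3],[[0,0,0],[0,0,0],0.3],[[0,0,0],[0,0,0],0.3],[[0,0,0],[0,0,0],0.3]])

```text
clock: 4.18
eef_pos: [0.6106, -0.0311, 0.2323]
tool_rot: [1.0, 0.002, 0.002, -0.002]
ft_force: [0.0, 5.2, 2.3]
grip_width: 0.0306
grasp_force: 59.2
```

drive_tool(increments=[[[0,2,-3],[0,0,0],0.3],[[0,0,-3],[0,0,0],0.3],[[0,0,-3],[0,0,0],0.3],[[0,0,-3],[0,0,0],0.3],[[0,0,-3],[0,0,0],0.3],[[0,0,-3],[0,0,0],0.3],[[0,0,0],[0,0,0],0.3]])

```text
clock: 4.77
eef_pos: [0.6105, -0.0311, 0.2116]
tool_rot: [1.0, 0.001, 0.001, -0.001]
ft_force: [3.7, -0.4, -0.1]
grip_width: 0.0307
grasp_force: 59.2
```

```bash
cat >> h.py <<'E'
p=np.load("p.npy")
def w(O):
    c,s=np.cos(p[2]),np.sin(p[2]);O=np.atleast_2d(O)
    return O@np.array([[c,s,0],[-s,c,0],[0,0,1]])+[p[0],p[1],0]
def dial(c,car,S=160):
    """rectified dial seen from above: column (+x) at the right, +y up; recentred on the white disc"""
    def rect(off):
        g=np.linspace(-.04,.04,S); X,Y=np.meshgrid(g,-g)
        uv=proj(c,w(np.c_[X.ravel()+off[0],Y.ravel()+off[1],np.full(S*S,.211-car)])).astype(np.float32)
        return cv2.remap(c["image"],uv[:,0].reshape(S,S),uv[:,1].reshape(S,S),cv2.INTER_CUBIC),X,Y
    im,X,Y=rect((0,0)); return im
def needle(c,car,name=None,off=(0,0)):
    S=160; g=cv2.cvtColor(dial(c,car),cv2.COLOR_RGB2GRAY).astype(np.float32)
    best=[]
    for ox in range(-8,9,2):
        for oy in range(-8,9,2):
            t=np.radians(np.arange(0,360,2)); r=np.arange(10,48)  # px, 0.5 mm each
            x=79.5+ox+np.outer(np.cos(t),r); y=79.5+oy+np.outer(np.sin(t),r)
            v=cv2.remap(g,x.astype(np.float32),y.astype(np.float32),cv2.INTER_LINEAR).mean(1)
            i=v.argmin(); best.append((np.median(v)-v[i],np.degrees(t[i]),ox,oy))
    best.sort(reverse=True)
    a=best[0][1]; print("needle cw deg",a,"rad",round(np.radians(a),2),"mm",round(np.radians(a)/.24,2),"contrast",round(best[0][0],1),"off",best[0][2:],"next",[round(b[1]) for b in best[1:8]])
    if name: cv2.imwrite("pics/"+name,cv2.resize(dial(c,car)[:,:,::-1],None,fx=3,fy=3))
    return a
E
python3 -c "
from h import *
o=get_obs();z=o['eef_pos'][2];print(z)
b=camera('side');needle(b,.0072+.2323-z);save(b,'s2.png',(220,150,400,320),3)
a=camera('top');needle(a,.0072+.2323-z)"
```

```text
0.21158250585707555
needle cw deg 358.0 rad 6.25 mm 26.03 contrast 53.0 off (-8, -6) next [0, 0, 358, 0, 354, 358, 358]
needle cw deg 276.0 rad 4.82 mm 20.07 contrast 17.6 off (8, -8) next [278, 280, 282, 284, 286, 276, 276]
```

View pics/s2.png

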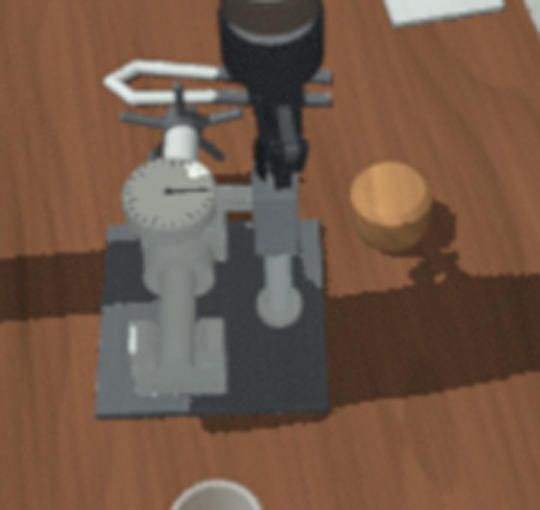

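The picture shows the knob gripped, the carriage lower, and the needle still at 0 with its hub at (168,191).

drive_tool(increments=[[[0,0,-2],[0,0,0],0.3],[[0,0,-2],[0,0,0],0.3],[[0,0,-2],[0,0,0],0.3],[[0,0,-2],[0,0,0],0.3],[[0,0,0],[0,0,0],0.3],[[0,0,0],[0,0,0],0.3]])

```text
clock: 5.37
eef_pos: [0.6105, -0.031, 0.2042]
tool_rot: [1.0, 0.001, 0.001, -0.001]
ft_force: [6.4, -1.2, 1.7]
grip_width: 0.0306
grasp_force: 59.3
```

```bash
python3 -c "
from h import *
o=get_obs();z=o['eef_pos'][2];print(z,o['ft_force'])
b=camera('side');needle(b,.0072+.2323-z,'d1.png')"
```

```text
0.2041969836001202 [ 6.41400773 -1.24499337  1.71169958]
needle cw deg 2.0 rad 0.03 mm 0.15 contrast 51.9 off (8, -8) next [358, 358, 2, 358, 2, 2, 358]
```

drive_tool(increments=[[[-0.5,0,-2],[0,0,0],0.3],[[-0.5,0,-2],[0,0,0],0.3],[[0,0,0],[0,0,0],0.3],[[0,0,0],[0,0,0],0.3]])

```text
clock: 5.75
eef_pos: [0.6105, -0.0311, 0.2007]
tool_rot: [1.0, 0.001, 0.003, -0.001]
ft_force: [6.9, -1.5, 2.7]
grip_width: 0.0309
grasp_force: 59.4
```

```bash
python3 -c "
from h import *
o=get_obs();z=o['eef_pos'][2];print(z,o['ft_force'])
b=camera('side');needle(b,.0072+.2323-z,'d2.png')"
```

```text
0.2006783055258473 [ 6.86766512 -1.49104795  2.70903872]
needle cw deg 2.0 rad 0.03 mm 0.15 contrast 47.8 off (-8, -8) next [2, 0, 2, 0, 0, 0, 0]
```

View pics/d2.png

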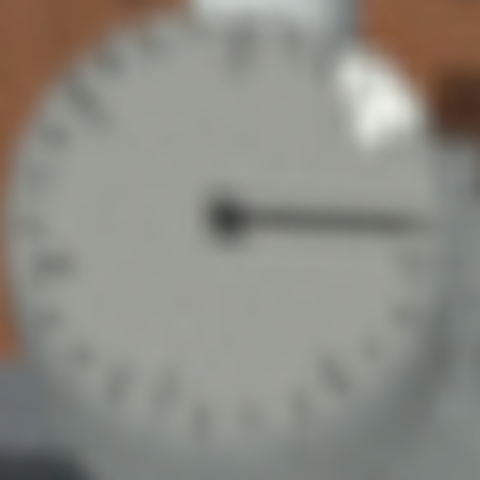

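The rectified dial shows the needle pointing at the column, about 2° clockwise, with its hub at (227,214). I'll correct the fixture pose by the gripped-knob position and go on lowering.

drive_tool(increments=[[[0,0,-2],[0,0,0],0.3],[[0,0,-2],[0,0,0],0.3],[[0,0,0],[0,0,0],0.3],[[0,0,0],[0,0,0],0.3]])

```text
clock: 6.13
eef_pos: [0.6105, -0.0311, 0.197]
tool_rot: [1.0, 0.001, 0.003, -0.001]
ft_force: [7.8, -1.0, 3.4]
grip_width: 0.0309
grasp_force: 59.4
```

```bash
python3 -c "
from h import *
p[0]+=.001;p[1]+=.0023;np.save('p.npy',p)
o=get_obs();z=o['eef_pos'][2];print(z,o['ft_force'])
b=camera('side');needle(b,.0052+.2323-z,'d3.png')"
```

```text
0.19698909660833222 [ 7.75012395 -0.98572436  3.377792  ]
needle cw deg 52.0 rad 0.91 mm 3.78 contrast 63.4 off (0, 8) next [54, 54, 56, 54, 58, 52, 52]
```

drive_tool(increments=[[[0,0,-2],[0,0,0],0.3],[[0,0,-2.3],[0,0,0],0.3],[[0,0,0],[0,0,0],0.3],[[0,0,0],[0,0,0],0.3]])

```text
clock: 6.52
eef_pos: [0.6106, -0.031, 0.1928]
tool_rot: [1.0, 0.001, 0.003, -0.001]
ft_force: [8.0, -1.7, 2.1]
grip_width: 0.0304
grasp_force: 59.5
```

```bash
python3 -c "
from h import *
o=get_obs();z=o['eef_pos'][2];print(z,o['ft_force'])
b=camera('side');needle(b,.0052+.2323-z,'d4.png')"
```

```text
0.19284670936605444 [ 8.03996726 -1.71850094  2.06305883]
needle cw deg 110.0 rad 1.92 mm 8.0 contrast 64.5 off (-2, -8) next [112, 106, 110, 114, 116, 108, 112]
```

drive_tool(increments=[[[0,0,0],[0,0,0],0.6],[[0,0,0],[0,0,0],0.8],[[0,0,0],[0,0,0],0.9],[[0,0,0],[0,0,0],0.9],[[0,0,20],[0,0,0],0.9],[[0,0,25],[0,0,0],0.9],[[0,0,25],[0,0,0],0.9],[[0,0,25],[0,0,0],0.9]])

```text
clock: 7.23
eef_pos: [0.6078, -0.0307, 0.2873]
tool_rot: [1.0, 0.001, -0.001, -0.001]
ft_force: [1.6, 0.0, -0.4]
grip_width: 0.0771
grasp_force: 0.0
```

```bash
python3 -c "
from h import *
o=get_obs();print(o['eef_pos'],o['ft_force'])
b=camera('side');needle(b,.0052+.2323-.1928,'d5.png');save(b,'s3.png',(220,150,400,320),3)
print('star',w([0,.155,.085]))
for n,t in (('+x72',72),('-x288',288)):
    t=np.radians(t);print(n,w([.052*np.sin(t),.155,.085+.052*np.cos(t)]))
delta([.6,.15,.3],0)"
```

```text
[ 0.60776102 -0.03070379  0.28728951] [ 1.61930941  0.00756245 -0.44206008]
needle cw deg 112.0 rad 1.95 mm 8.14 contrast 61.9 off (0, -8) next [108, 106, 110, 116, 106, 114, 102]
star [[0.55381985 0.1363521  0.085     ]]
+x72 [[0.60249862 0.12762468 0.10106888]]
-x288 [[0.50514107 0.14507951 0.10106888]]
shift [ -9.8 180.8   6.5] turn [-0.08  0.47 -0.12] [-0.05  0.45  0.47  1.58  0.    3.09]
```

View pics/s3.png

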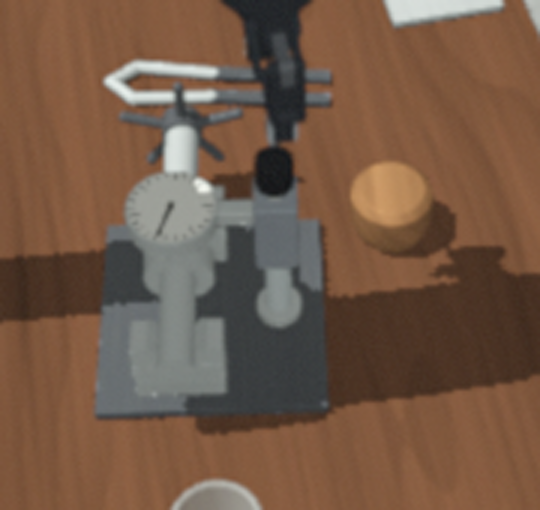

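The needle has its hub at (172,205) and points down and left, about 110° clockwise: 8 mm pressed in. It stayed put after the release. Next I plan the star strokes with shut fingers, pushing down on the +x arms.

```bash
cat >> h.py <<'E'
def tip(t,gap=0):
    """TCP for shut fingers (closing along fixture y, 22 mm along x) touching the upper side of an arm t deg from up to +x"""
    a=np.radians(t); u=np.array([np.sin(a),np.cos(a)]); n=np.array([-np.cos(a),np.sin(a)])
    k=np.clip((t-86)/8,0,1)  # outer corner -> inner corner
    c=u*(52-6*k)+n*(5+gap); cx=c[0]-11+22*k
    return w([cx/1000,.155,.085+c[1]/1000])[0]
E
python3 -c "
from h import *
for t in (30,40,50,60,72,80,86,90,94,100,106): print(t,(tip(t)*1000).round(1))
print((tip(72,15)*1000).round(1))
delta(tip(72,15)+[0,0,.15],169.84)"
```

```text
30 [564.3 134.5 132.5]
40 [572.1 133.1 128. ]
50 [579.  131.8 122.3]
60 [584.9 130.8 115.3]
72 [590.2 129.8 105.8]
80 [592.5 129.4  99. ]
86 [593.7 129.2  93.6]
90 [602.1 127.7  90. ]
94 [610.2 126.3  86.8]
100 [610.1 126.3  81.9]
106 [609.5 126.4  77.1]
[585.6 130.7 120.1]
shift [-24.2 161.5 -23.4] turn [-7.0000e-01 -6.0000e-02  1.6971e+02] [-0.05  0.45  0.47  1.58  0.    3.09]
```

drive_tool(increments=[[[0,20,0],[0,0,6.8],0],[[0,20,0],[0,0,6.8],0],[[0,20,0],[0,0,6.8],0],[[0,20,0],[0,0,6.8],0],[[0,20,0],[0,0,6.8],0],[[0,20,0],[0,0,6.8],0],[[0,20,0],[0,0,6.8],0],[[0,20,0],[0,0,6.8],0]])

```text
clock: 7.95
eef_pos: [0.608, 0.1301, 0.2863]
tool_rot: [0.888, 0.461, -0.001, -0.001]
ft_force: [0.0, -0.9, 0.4]
grip_width: -0.0003
grasp_force: 0.0
```

drive_tool(increments=[[[-3,0,0],[0,0,6.8],0],[[-3,0,0],[0,0,6.8],0],[[-3,0,0],[0,0,6.8],0],[[-3,0,0],[0,0,6.8],0],[[-3,0,0],[0,0,6.8],0],[[-3,0,0],[0,0,6.8],0],[[-3,0,0],[0,0,6.8],0],[[-3,0,0],[0,0,6.8],0]])

```text
clock: 8.62
eef_pos: [0.5839, 0.1291, 0.2863]
tool_rot: [0.579, 0.815, -0.001, -0.002]
ft_force: [-0.4, 0.2, 0.8]
grip_width: -0.0002
grasp_force: 0.0
```

drive_tool(increments=[[[0,0,0],[0,0,6.8],0],[[0,0,0],[0,0,6.8],0],[[0,0,0],[0,0,6.8],0],[[0,0,0],[0,0,6.8],0],[[0,0,0],[0,0,6.8],0],[[0,0,0],[0,0,6.8],0],[[0,0,0],[0,0,6.8],0],[[0,0,0],[0,0,6.8],0]])

```text
clock: 9.28
eef_pos: [0.5841, 0.1291, 0.2863]
tool_rot: [0.142, 0.99, -0.001, -0.002]
ft_force: [-0.5, -0.4, -1.1]
grip_width: 0.0003
grasp_force: 0.0
```

```bash
python3 -c "
from h import *
delta(tip(72,15),169.84)
b=camera('side');needle(b,.0052+.2323-.1928)
print(proj(b,[tip(72,15)]))"
```

```text
shift [   1.5    1.6 -166.2] turn [ 0.12 -0.2   6.18] [ 0.22  0.44  0.42  1.56 -0.    0.5 ]
needle cw deg 108.0 rad 1.88 mm 7.85 contrast 62.3 off (-2, -8) next [112, 106, 110, 116, 106, 114, 108]
[[292.14204049 182.62814037]]
```

drive_tool(increments=[[[1.5,1.6,-30],[0,0,6.2],0],[[0,0,-30],[0,0,0],0],[[0,0,-30],[0,0,0],0],[[0,0,-30],[0,0,0],0],[[0,0,-20],[0,0,0],0],[[0,0,-10],[0,0,0],0],[[0,0,-8],[0,0,0],0],[[0,0,0],[0,0,0],0]])

```text
clock: 10.0
eef_pos: [0.5854, 0.1306, 0.1276]
tool_rot: [0.092, 0.996, -0.001, -0.002]
ft_force: [0.1, -1.4, -0.4]
grip_width: -0.0002
grasp_force: 0.0
```

```bash
python3 -c "
from h import *
delta(tip(72),169.84)
b=camera('side');a=camera('top');needle(b,.0052+.2323-.1928)
A=cv2.resize(a['image'][170:280,230:350],None,fx=3.3,fy=3.3);B=cv2.resize(b['image'][140:250,230:350],None,fx=3.3,fy=3.3)
cv2.imwrite('pics/c1.png',np.hstack([A,B])[:,:,::-1])"
```

```text
shift [  4.7  -0.8 -21.8] turn [ 0.13 -0.24  0.38] [ 0.22  0.5   0.11  1.19 -0.    0.4 ]
needle cw deg 108.0 rad 1.88 mm 7.85 contrast 62.4 off (-2, -8) next [112, 106, 110, 116, 106, 114, 102]
```

View pics/c1.png

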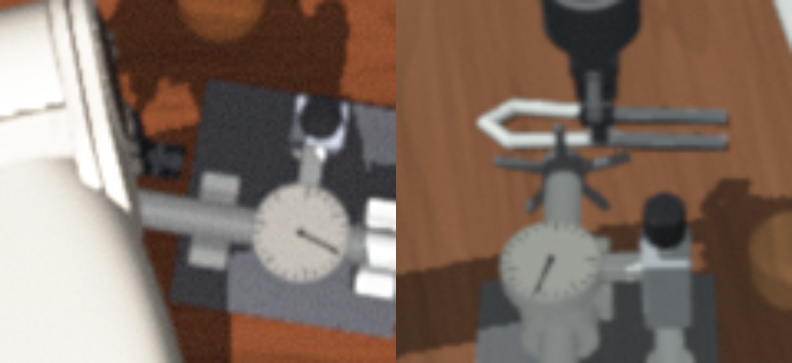

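The side crop shows the shut fingers at (598,140), just above the +x arm (tip at (628,157)). The needle is readable, with its hub at (550,260).

drive_tool(increments=[[[2,-0.3,-8],[0,0,0],0],[[2,-0.3,-8],[0,0,0],0],[[0.7,-0.2,-4],[0,0,0],0],[[0,0,-2],[0,0,0],0],[[0.8,0,-2.2],[0,0,0],0],[[0.8,0,-2.3],[0,0,0],0],[[0.7,-0.4,-2.3],[0,0,0],0],[[0,0,0],[0,0,0],0]])

```text
clock: 10.77
eef_pos: [0.5933, 0.1296, 0.0998]
tool_rot: [0.091, 0.996, -0.001, -0.001]
ft_force: [-0.3, 0.3, 0.2]
grip_width: 0.0002
grasp_force: 0.1
```

```bash
python3 -c "
from h import *
delta(tip(86),169.84);print(get_obs()['ft_force'])
needle(camera('side'),.0052+.2323-.1928);needle(camera('top'),.0052+.2323-.1928)"
```

```text
shift [ 0.4 -0.4 -6.2] turn [ 0.08 -0.1   0.32] [ 0.22  0.53  0.09  1.13 -0.    0.4 ]
[-0.28306797  0.29989036  0.21356895]
needle cw deg 108.0 rad 1.88 mm 7.85 contrast 61.6 off (-2, -8) next [112, 106, 110, 116, 106, 114, 102]
needle cw deg 108.0 rad 1.88 mm 7.85 contrast 68.9 off (0, -8) next [106, 110, 108, 104, 108, 104, 108]
```

drive_tool(increments=[[[0.2,-0.2,-3],[0,0,0],0],[[0.2,-0.2,-3],[0,0,0],0],[[4,-0.7,-1.8],[0,0,0],0],[[4,-0.7,-1.8],[0,0,0],0],[[4,-0.7,-1.6],[0,0,0],0],[[4,-0.7,-1.6],[0,0,0],0],[[0,0,-2.5],[0,0,0],0],[[0,0,-2.5],[0,0,0],0]])

```text
clock: 11.53
eef_pos: [0.6108, 0.1262, 0.0823]
tool_rot: [0.092, 0.996, -0.001, 0.0]
ft_force: [1.3, -0.4, 0.8]
grip_width: 0.0002
grasp_force: 0.9
```

drive_tool(increments=[[[0,0,-2.5],[0,0,0],0],[[-0.5,0,-2.2],[0,0,0],0],[[0,0,0],[0,0,0],0]])

```text
clock: 11.78
eef_pos: [0.609, 0.1263, 0.0772]
tool_rot: [0.091, 0.996, -0.001, -0.001]
ft_force: [1.0, -0.4, 0.7]
grip_width: 0.0003
grasp_force: 0.5
```

```bash
cat >> h.py <<'E'
def star(c,lo=-36,hi=36):
    """arm phase in deg (mod 72), from the dark arms drawn on their projected lines"""
    g=cv2.cvtColor(c["image"],cv2.COLOR_RGB2GRAY).astype(np.float32); r=np.linspace(26,56,25); out=[]
    for s in np.arange(lo,hi,1.0):
        v=[]
        for k in range(5):
            a=np.radians(s+72*k); P=w(np.c_[r*np.sin(a)/1e3,np.full(25,.155),.085+r*np.cos(a)/1e3]); uv=proj(c,P).astype(np.float32)
            v.append(cv2.remap(g,uv[:,:1],uv[:,1:],cv2.INTER_LINEAR).mean())
        out.append((np.mean(v),s,np.round(v)))
    out.sort(key=lambda q:q[0]); print("star",[(round(float(q[0]),1),q[1]) for q in out[:6]])
E
python3 -c "
from h import *
delta(tip(106),169.84);print(get_obs()['ft_force'])
b=camera('side');needle(b,.0052+.2323-.1928);needle(camera('top'),.0052+.2323-.1928);star(b)
save(b,'s5.png',(230,140,330,240),5)"
```

```text
shift [ 0.5  0.1 -0.1] turn [ 0.1  -0.1   0.33] [ 0.21  0.58  0.11  1.1  -0.    0.39]
[ 1.02162744 -0.4065395   0.7489103 ]
needle cw deg 114.00000000000001 rad 1.99 mm 8.29 contrast 65.1 off (-2, -8) next [118, 120, 110, 116, 112, 118, 114]
needle cw deg 112.0 rad 1.95 mm 8.14 contrast 76.0 off (-8, 8) next [114, 114, 116, 110, 118, 120, 116]
star [(82.4, np.float64(29.0)), (82.6, np.float64(28.0)), (82.9, np.float64(30.0)), (83.4, np.float64(27.0)), (84.1, np.float64(31.0)), (84.9, np.float64(26.0))]
```

View pics/s5.png

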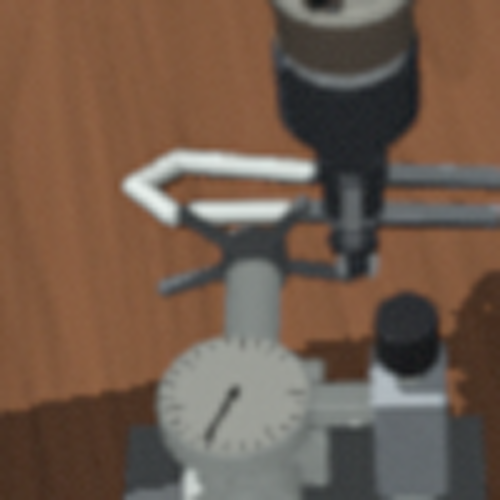

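The side crop shows the star turned by about 29°, its +x arm pressed by the finger at (350,265). The needle reads about 114°, so the hub started near its lowest side. Next arm.

drive_tool(increments=[[[0,0,26],[0,0,0],0],[[0,0,26],[0,0,0],0],[[0,0,26],[0,0,0],0],[[-20,3.5,5],[0,0,0],0],[[-20,3.5,0],[0,0,0],0],[[-15.2,3.1,0],[0,0,0],0],[[0,0,-12],[0,0,0],0],[[0,0,-9.5],[0,0,0],0]])

```text
clock: 12.55
eef_pos: [0.553, 0.1368, 0.1394]
tool_rot: [0.091, 0.996, -0.001, -0.001]
ft_force: [-0.5, 0.5, -0.2]
grip_width: 0.0002
grasp_force: 0.0
```

```bash
cat >> h.py <<'E'
def needle2(c,car=.0447):
    """finer: hub of the needle = given offset; angle from weighted dark pixels"""
    g=cv2.cvtColor(dial(c,car,320),cv2.COLOR_RGB2GRAY).astype(np.float32)  # 0.25 mm per px
    g=cv2.GaussianBlur(g,(0,0),2); Y,X=np.mgrid[:320,:320]-159.5
    m=(np.hypot(X,Y)<25); i=np.where(m,g,1e9).argmin(); cy,cx=np.unravel_index(i,g.shape)
    d=np.clip(np.median(g[np.hypot(X,Y)<90])-g-25,0,None); x=np.arange(320)[None]-cx; y=np.arange(320)[:,None]-cy
    R=np.hypot(x,y); T=np.degrees(np.arctan2(y,x)); h=np.histogram(T,72,(-180,180),weights=d*((R>25)&(R<95)))[0]
    t0=-177.5+5*h.argmax(); dt=(T-t0+180)%360-180; s=d*((R>30)&(R<100)&(abs(dt)<12))
    a=(t0+(dt*s).sum()/s.sum())%360; print("needle2 deg %.1f mm %.2f hub"%(a,np.radians(a)/.24),cx,cy); return a
E
python3 -c "
from h import *
delta(tip(30),169.84)
b=camera('side');a=camera('top');needle2(b);needle2(a);star(b)"
```

```text
shift [11.3 -2.4 -6.9] turn [ 0.08 -0.07  0.27] [ 0.24  0.43  0.03  1.17 -0.    0.43]
needle2 deg 114.4 mm 8.32 hub 147 164
needle2 deg 115.8 mm 8.42 hub 156 159
star [(92.0, np.float64(28.0)), (92.1, np.float64(27.0)), (92.7, np.float64(29.0)), (92.8, np.float64(26.0)), (94.0, np.float64(25.0)), (94.1, np.float64(30.0))]
```

drive_tool(increments=[[[4,-0.8,-2.5],[0,0,0],0],[[4,-0.8,-2.4],[0,0,0],0],[[3.3,-0.8,-2],[0,0,0],0],[[2.6,-0.5,-1.5],[0,0,0],0],[[2.6,-0.5,-1.5],[0,0,0],0],[[2.6,-0.4,-1.5],[0,0,0],0],[[2.3,-0.5,-1.9],[0,0,0],0],[[2.3,-0.4,-1.9],[0,0,0],0]])

```text
clock: 13.32
eef_pos: [0.578, 0.1317, 0.124]
tool_rot: [0.091, 0.996, -0.001, -0.0]
ft_force: [-1.0, 0.9, 1.4]
grip_width: 0.0002
grasp_force: 0.9
```

drive_tool(increments=[[[2.3,-0.4,-1.9],[0,0,0],0],[[2,-0.3,-2.3],[0,0,0],0],[[2,-0.3,-2.3],[0,0,0],0],[[1.9,-0.4,-2.4],[0,0,0],0],[[0,0,0],[0,0,0],0]])

```text
clock: 13.73
eef_pos: [0.5862, 0.1303, 0.1145]
tool_rot: [0.091, 0.996, -0.001, -0.001]
ft_force: [-0.2, -0.8, 1.0]
grip_width: 0.0
grasp_force: 0.3
```

```bash
python3 -c "
from h import *
delta(tip(60),169.84)
b=camera('side');a=camera('top');needle2(b);needle2(a);star(b)"
```

```text
shift [-1.3  0.5  0.8] turn [ 0.1  -0.09  0.33] [ 0.22  0.51  0.09  1.15 -0.    0.4 ]
needle2 deg 135.7 mm 9.87 hub 147 163
needle2 deg 135.2 mm 9.83 hub 155 158
star [(89.2, np.float64(-14.0)), (89.3, np.float64(-15.0)), (89.5, np.float64(-13.0)), (89.8, np.float64(-16.0)), (89.9, np.float64(-12.0)), (90.5, np.float64(-11.0))]
```

drive_tool(increments=[[[1.2,-0.2,-2.3],[0,0,0],0],[[1.2,-0.2,-2.3],[0,0,0],0],[[1,-0.2,-2.4],[0,0,0],0],[[0.9,-0.2,-2.5],[0,0,0],0],[[0.8,-0.2,-2.3],[0,0,0],0],[[0.7,-0.1,-2.3],[0,0,0],0],[[0.7,-0.1,-2.3],[0,0,0],0],[[0.4,0,-2.3],[0,0,0],0]])

```text
clock: 14.5
eef_pos: [0.5935, 0.1291, 0.0965]
tool_rot: [0.091, 0.996, -0.001, 0.0]
ft_force: [1.6, -0.9, 2.2]
grip_width: 0.0001
grasp_force: 1.3
```

```bash
python3 -c "
from h import *
delta(tip(86),169.84);print(get_obs()['ft_force'])
b=camera('side');a=camera('top');needle2(b);needle2(a);star(b)"
```

```text
shift [ 0.2  0.1 -2.9] turn [ 0.09 -0.01  0.33] [ 0.22  0.54  0.08  1.12 -0.    0.4 ]
[ 1.61211723 -0.90526031  2.24565801]
needle2 deg 157.7 mm 11.47 hub 149 161
needle2 deg 158.2 mm 11.51 hub 154 158
star [(73.1, np.float64(8.0)), (73.4, np.float64(7.0)), (73.6, np.float64(9.0)), (74.6, np.float64(10.0)), (75.2, np.float64(6.0)), (76.5, np.float64(11.0))]
```

drive_tool(increments=[[[0.2,0,-2.8],[0,0,0],0],[[4.2,-0.7,-1.8],[0,0,0],0],[[4.2,-0.7,-1.8],[0,0,0],0],[[4.2,-0.7,-1.6],[0,0,0],0],[[4.2,-0.7,-1.6],[0,0,0],0],[[0,0,-2.4],[0,0,0],0],[[0,0,-2.4],[0,0,0],0],[[0,0,-2.4],[0,0,0],0]])

```text
clock: 15.27
eef_pos: [0.6106, 0.1262, 0.0796]
tool_rot: [0.091, 0.996, -0.001, 0.0]
ft_force: [0.8, -0.4, 2.4]
grip_width: 0.0
grasp_force: 1.2
```

drive_tool(increments=[[[-0.5,0,-2.4],[0,0,0],0],[[0,0,0],[0,0,0],0]])

```text
clock: 15.43
eef_pos: [0.6094, 0.1263, 0.0768]
tool_rot: [0.091, 0.996, -0.001, -0.001]
ft_force: [1.1, -1.0, 1.7]
grip_width: -0.0002
grasp_force: 0.7
```

```bash
python3 -c "
from h import *
delta(tip(106),169.84);print(get_obs()['ft_force'])
b=camera('side');a=camera('top');needle2(b);needle2(a);star(b)"
```

```text
shift [0.1 0.1 0.4] turn [ 0.1  -0.07  0.33] [ 0.21  0.58  0.11  1.1  -0.    0.39]
[ 1.08323626 -1.01133564  1.67418527]
needle2 deg 184.6 mm 13.42 hub 149 161
needle2 deg 183.3 mm 13.33 hub 154 157
star [(82.1, np.float64(29.0)), (82.4, np.float64(28.0)), (82.6, np.float64(30.0)), (83.3, np.float64(27.0)), (83.8, np.float64(31.0)), (85.0, np.float64(26.0))]
```

drive_tool(increments=[[[0,0,26],[0,0,0],0],[[0,0,26],[0,0,0],0],[[0,0,26],[0,0,0],0],[[-20,3.5,5],[0,0,0],0],[[-20,3.5,0],[0,0,0],0],[[-15.2,3.1,0],[0,0,0],0],[[0,0,-12],[0,0,0],0],[[0,0,-9.5],[0,0,0],0]])

```text
clock: 16.2
eef_pos: [0.553, 0.1368, 0.1388]
tool_rot: [0.091, 0.996, -0.001, -0.001]
ft_force: [1.0, 0.5, -0.1]
grip_width: 0.0
grasp_force: 0.0
```

drive_tool(increments=[[[4,-0.8,-2.5],[0,0,0],0],[[4,-0.8,-2.4],[0,0,0],0],[[3.3,-0.8,-2],[0,0,0],0],[[2.6,-0.5,-1.5],[0,0,0],0],[[2.6,-0.5,-1.5],[0,0,0],0],[[2.6,-0.4,-1.5],[0,0,0],0],[[2.3,-0.5,-1.9],[0,0,0],0],[[2.3,-0.4,-1.9],[0,0,0],0]])

```text
clock: 16.87
eef_pos: [0.5778, 0.1317, 0.1233]
tool_rot: [0.091, 0.996, -0.001, -0.001]
ft_force: [-2.7, 1.0, 0.4]
grip_width: 0.0002
grasp_force: 1.0
```

drive_tool(increments=[[[2.3,-0.4,-1.9],[0,0,0],0],[[2,-0.3,-2.3],[0,0,0],0],[[2,-0.3,-2.3],[0,0,0],0],[[1.9,-0.4,-2.4],[0,0,0],0],[[0,0,0],[0,0,0],0]])

```text
clock: 17.28
eef_pos: [0.5864, 0.1303, 0.1141]
tool_rot: [0.091, 0.996, -0.001, -0.001]
ft_force: [-0.5, -0.8, -0.4]
grip_width: 0.0003
grasp_force: 0.2
```

```bash
python3 -c "
from h import *
delta(tip(60),169.84)
b=camera('side');a=camera('top');needle2(b);needle2(a);star(b)"
```

```text
shift [-1.6  0.5  1.3] turn [ 0.1  -0.07  0.33] [ 0.22  0.51  0.09  1.15 -0.    0.4 ]
needle2 deg 216.7 mm 15.76 hub 149 161
needle2 deg 215.8 mm 15.69 hub 155 156
star [(87.6, np.float64(-14.0)), (87.7, np.float64(-13.0)), (87.9, np.float64(-12.0)), (88.0, np.float64(-15.0)), (88.3, np.float64(-11.0)), (88.9, np.float64(-16.0))]
```

drive_tool(increments=[[[1.2,-0.2,-2.3],[0,0,0],0],[[1.2,-0.2,-2.3],[0,0,0],0],[[1,-0.2,-2.4],[0,0,0],0],[[0.9,-0.2,-2.5],[0,0,0],0],[[0.8,-0.2,-2.3],[0,0,0],0],[[0.7,-0.1,-2.3],[0,0,0],0],[[0.7,-0.1,-2.3],[0,0,0],0],[[0.4,0,-2.3],[0,0,0],0]])

```text
clock: 18.05
eef_pos: [0.5934, 0.1291, 0.0959]
tool_rot: [0.091, 0.996, -0.001, -0.0]
ft_force: [1.4, 0.0, 2.0]
grip_width: 0.0001
grasp_force: 1.3
```

```bash
python3 -c "
from h import *
b=camera('side');a=camera('top');needle2(b);needle2(a);star(b)"
```

```text
needle2 deg 233.7 mm 16.99 hub 149 160
needle2 deg 233.9 mm 17.01 hub 155 156
star [(73.1, np.float64(9.0)), (73.2, np.float64(8.0)), (73.5, np.float64(10.0)), (74.1, np.float64(7.0)), (74.8, np.float64(11.0)), (76.4, np.float64(6.0))]
```

drive_tool(increments=[[[0.2,0,-2.8],[0,0,0],0],[[4.2,-0.7,-1.8],[0,0,0],0],[[4.2,-0.7,-1.8],[0,0,0],0],[[4.2,-0.7,-1.6],[0,0,0],0],[[4.2,-0.7,-1.6],[0,0,0],0],[[0.5,0,-2.4],[0,0,0],0],[[0.5,0,-2.4],[0,0,0],0],[[0.5,0,-2.4],[0,0,0],0]])

```text
clock: 18.82
eef_pos: [0.6114, 0.1263, 0.0787]
tool_rot: [0.091, 0.996, -0.001, -0.001]
ft_force: [-1.2, 0.2, 2.5]
grip_width: 0.0002
grasp_force: 0.9
```

drive_tool(increments=[[[0,0,-1],[0,0,0],0],[[0,0,0],[0,0,0],0]])

```text
clock: 18.98
eef_pos: [0.6112, 0.1263, 0.0776]
tool_rot: [0.091, 0.996, -0.001, -0.001]
ft_force: [-0.4, -0.4, 0.3]
grip_width: 0.0001
grasp_force: 0.2
```

```bash
python3 -c "
from h import *
delta(tip(106),169.84);print(get_obs()['ft_force'])
b=camera('side');a=camera('top');needle2(b);needle2(a);star(b)"
```

```text
shift [-1.7  0.1 -0.5] turn [ 0.11 -0.11  0.32] [ 0.2   0.58  0.12  1.1  -0.    0.39]
[-0.3974834  -0.42295455  0.3202887 ]
needle2 deg 242.5 mm 17.63 hub 147 156
needle2 deg 242.8 mm 17.65 hub 156 158
star [(81.3, np.float64(28.0)), (81.5, np.float64(29.0)), (81.7, np.float64(27.0)), (82.5, np.float64(30.0)), (82.8, np.float64(26.0)), (84.1, np.float64(31.0))]
```

```bash
python3 -c "
import numpy as np
from scipy.optimize import curve_fit
s=np.array([28,58,80,101,130.5,152.5,172.5]);m=np.array([8.37,9.85,11.49,13.37,15.72,17.0,17.64])
def g(s,pk,b):
    q=np.radians(s-pk);return b+5*np.cos(q)+np.sqrt(34**2-25*np.sin(q)**2)
for h in (g,lambda s,pk,b,k:b+k*g(s,pk,0)):
    P,C=curve_fit(h,s,m,[183,-20] if h is g else [183,-20,1]);print(P,np.sqrt(np.diag(C)),(h(s,*P)-m).round(2),h(P[0],*P))
"
```

```text
[179.87728501 -21.27311185] [1.19236174 0.07570947] [-0.13 -0.03  0.02 -0.03  0.05  0.09  0.04] 17.726888154976034
[180.62017416 -20.58479822   0.98134451] [0.6474437  0.17774188 0.0047269 ] [-0.02  0.03  0.04 -0.06 -0.01  0.03 -0.01] 17.68763785667419
```

drive_tool(increments=[[[0,0,-2.2],[0,0,0],0],[[0,0,-2.2],[0,0,0],0],[[0,0,-2.1],[0,0,0],0],[[0,0,0],[0,0,0],0],[[0,0,0],[0,0,0],0]])

```text
clock: 19.5
eef_pos: [0.6112, 0.1264, 0.0713]
tool_rot: [0.091, 0.996, -0.001, -0.001]
ft_force: [-0.4, 0.0, 0.3]
grip_width: 0.0002
grasp_force: 0.1
```

```bash
python3 -c "
from h import *
print(get_obs()['ft_force'])
b=camera('side');a=camera('top');needle2(b);needle2(a);star(b)"
```

```text
[-0.40055462  0.00131676  0.28157543]
needle2 deg 243.1 mm 17.68 hub 147 156
needle2 deg 243.6 mm 17.72 hub 156 158
star [(84.4, np.float64(35.0)), (84.6, np.float64(-36.0)), (84.9, np.float64(34.0)), (85.8, np.float64(-35.0)), (86.1, np.float64(33.0)), (87.6, np.float64(-34.0))]
```

drive_tool(increments=[[[2,0,10],[0,0,0],0],[[0,0,25],[0,0,0],0],[[0,0,30],[0,0,0],0],[[0,0,35],[0,0,0],0],[[0,0,35],[0,0,0],0],[[0,0,30],[0,0,0],0],[[0,20,10],[0,0,0],0],[[0,0,0],[0,0,0],0]])

```text
clock: 20.27
eef_pos: [0.6154, 0.149, 0.2522]
tool_rot: [0.09, 0.996, 0.001, 0.004]
ft_force: [0.5, -0.3, -0.3]
grip_width: -0.0001
grasp_force: 0.0
```

```bash
python3 -c "
from h import *
o=get_obs();print(o['eef_pos'],o['ft_force'],o['clock'])
b=camera('side');a=camera('top');needle2(b);needle2(a);star(b)
save(b,'s6.png',(220,140,400,320),3)"
```

```text
[0.61544952 0.14902089 0.25221823] [ 0.45887736 -0.25933547 -0.33076167] 20.2667
needle2 deg 243.2 mm 17.68 hub 147 156
needle2 deg 243.1 mm 17.68 hub 156 157
star [(87.8, np.float64(-36.0)), (88.1, np.float64(35.0)), (88.3, np.float64(-35.0)), (89.2, np.float64(34.0)), (89.5, np.float64(-34.0)), (90.8, np.float64(33.0))]
```

View pics/s6.png

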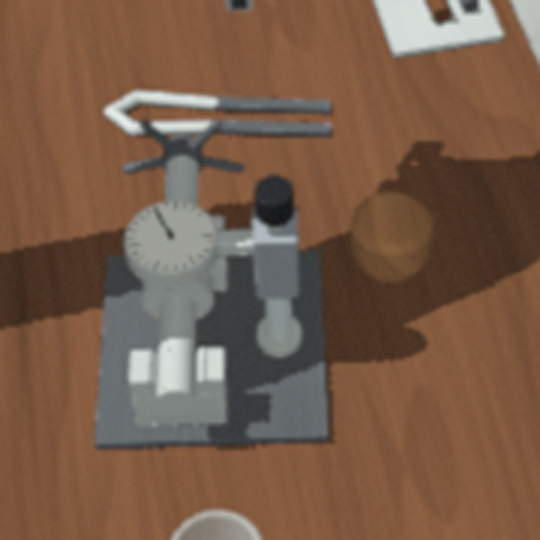

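The picture shows the arbor seated in both V-blocks and the star with one arm straight down. The needle, hub at (172,237), points up and left at 243° (17.7 mm, the fitted peak), and the robot is clear of everything. I'm handing in.

```bash
python3 -c "
from h import *
print(job_done())"
```

```text
the job is handed in; nothing more can be done
None
```

I lowered the indicator until its plunger was pressed in about 8 mm and let go. I then turned the arbor about 180° to its high side, where the needle reads 17.7 mm against a fitted peak of about 17.7 mm. The job was handed in at about 20 s with the robot clear of everything.

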